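# Open the sharps cupboard past its safety catch

### The arm

A 7-joint arm with a two-finger parallel gripper is mounted at the origin on the work surface. World frame = base frame: x ahead of the robot, y to its left, z up, the work surface at z = 0. Lengths are in m, angles in rad, forces in N, time in s.
With the tool pointing down it reaches from about 0.4 to 0.85 m from the base axis. Payload 10.4 kg.
Tool frame: the origin (TCP) lies on the front face of the gripper's body, between the roots of the fingers; the fingertips stand 73 mm ahead of it and the grasp point (between the pads) lies 54 mm ahead of it; x points along the fingers, y is the direction in which the jaws open and shut, and the axes are right-handed (so a half turn about x gives the same grasp; the last joint's range is limited). The gripper opens to 85 mm and grips with 20 to 120 N. Pads are 22 mm wide; open, the fingers measure 114 mm over their backs; the gripper's body (76 mm by 85 mm) begins 54 mm behind the grasp point. The pads swing forward as they close: fully open they stand 13 mm farther back than shut.
Start: joints at [-1.272, 0.332, -0.065, 1.46, 0.022, 1.35, -0.088], TCP at [0.198, 0.593, 0.304] pointing down, gripper open.
Joint ranges: [-2.6, 2.6], [-0.5, 2.12], [-1.47, 1.34], [0.16, 2.42], [-1.27, 4.41], [0.06, 2.06], [-2.6, 2.6]. Speed limits (rad/s): [2.22, 2.22, 2.79, 2.79, 3.14, 3.14, 3.14].

### API

Orientations are given as a unit quaternion [x, y, z, w].
In Python, from workcell import manip gives the robot as it stands. The module is installed in compiled form; this text tells all that it offers.
- The arm moves only by the tool arm_command, never from a script. Its argument "moves" is a list that holds one entry, the list of rows, each a list of 5 numbers: the closure, from 0 (fully open) to 1 (shut), then the shift along the tool's x, y, z in units of 25 mm (1.0 is 25 mm), then the turn about the tool's x in degrees. A call has 1 to 12 rows; each row shifts and turns the commanded pose from where the row before left it, along the tool's axes as they then stand; what a row does not reach is not made up. A row lasts 1/12 s, in which the tool goes at most 41.7 mm and 7.16 degrees, less where a joint would pass 70% of its speed; a pose out of reach is approached as far as the arm can. A call is refused whole if a number of a shift passes 1 or a number of a turn 7.16, either way. A call with a gripper value outside its range is refused whole. The fingers move at their own pace and stop on an object; "force" is the grip in N (left out, the last holds). Time passes only in rows, so rows that do not move let the fingers close. It gives the time, the measured TCP pose, the force and the opening at its end, in the units of the state.
- manip.get_obs(): the state, without advancing time (a new reading comes with each control period).
- manip.camera(name): name is "side" or "top"; returns the picture (420x560x3 uint8, red, green, blue); there is no depth.
- manip.camera_info(name): a dict with "vfov" (degrees; the focal length in pixels is half the picture's height over the tangent of half this angle, whatever the lens; pixels are square), "cx", "cy" (the principal point, pixels), "pose" (4x4, takes a point from camera to world coordinates). Camera axes: x right, y down, z forward; pixel columns grow to the right and rows downward; lengths in m; the calibration is good to about 2 mm. A picture is of the moment at which its call begins. camera_info takes no time and is no camera call.
- manip.hand_in(): hands the job in, once; it reports no verdict.
Trained networks look in the newest picture that a camera, given by its name, has taken for a name from the list of things; names that differ only in an ending like _2 or _b are one class to them, and where a whole thing is asked for, a point or a joint stands for the part that bears it (a point fixed in the world has none). Each returns a list of dicts, best first, with "confidence" (0 to 1); they miss things now and then, are a little off and sometimes report something else, mostly with a low value. They report only what shows in the picture. A call takes as long as a camera call.
- manip.regions_of(query, camera): "mask" (420x560 bool, what is visible of it) and "rect" ([left, top, right, bottom] in pixels, round what is visible of it).
- manip.pinpoint(query, camera): "pixel" ([row, column] in pixels: a listed point, or the origin of a listed thing).
The state is a dict: "clock": time; "joint_pos": joint angles; "joint_velocities": joint speeds; "tau": joint torques, N m; "position": TCP position; "ee_rot": TCP orientation; "ft_force": force on the tool from outside, world axes, zero at the start; "torque": the same for the moment, N m; "grip_width": opening from 0.0 (shut) to 1.0 (fully open).
Only numpy, scipy, OpenCV 4.12 (cv2) and the standard library are available. Lean on these libraries where they do the work, as an engineer would, in place of code of your own. Each camera call takes 0.05 s, during which the arm holds its last target.

### The job

Open the steel knife cupboard on the bench so the knives can be taken out. Its door comes only a little way before a hidden safety catch holds it: reach in through the gap over the top of the door, press the catch's thumb plate down while you draw the door past it, then swing the door wide open, about square to the cupboard, and let go. Do not force the door against the catch, and leave the cheese loaves on top and everything else on the bench where they are.

Things in the scene. Friction and masses are not known exactly. Their poses are not given: they have to be found in the camera images.
- cupboard: Low stainless-steel cupboard fixed to the bench, 260 wide (y) x 270 deep (x) x 230 high (z). Origin on the bench surface under the middle of its front; its x axis points from the front to the back, y to its left side, z up; the front faces -x. The front edge of the top is folded down into a lip 8 thick (x 0 to 8) whose underside is 195 above the bench. One door covers the front, hinged on the cupboard's left (+y) edge.
- door (a joint): Angle of the door, rad: 0 shut, growing as the free edge swings out towards -x of the cupboard; limit 1.75. The hinge is stiff (0.35 N m): the door stays where it is left. The safety catch stops it at about 0.26; the gap between door and lip is then about 48 mm wide at the catch. Once past the catch it swings freely.
- door_hinge (a point): Point on the vertical hinge axis, 115 above the bench, in the plane of the door's inner face. Its x axis is the door's inward normal (the cupboard's x when shut), its y axis points from the free edge to the hinge. The door is a steel panel 16 thick (outer face 17 in front of this point), reaching from 2 to 258 from the hinge and from 25 to 205 above the bench (10 above the underside of the lip).
- door_handle (a point): Grasp point on the door's vertical bar handle: a round bar 12 thick, its axis 45 in front of the outer face, 228 from the hinge, straight from 88 to 188 above the bench, with a stand-off to the door at each end; this point is 155 above the bench. Axes as door_hinge.
- catch (a joint): Angle of the sprung safety catch, rad: 0 at rest, growing as it is pressed down, limit 0.75. Its pivot is on the door's inner face, 203 above the bench; its hook passes under the lip when this is above about 0.14 (0.2 to be safe). It springs back by itself. Pressing takes about 4 N at the marked point and up to about 10 N nearer the pivot.
- catch_plate (a point): Point to press on the top of the catch's white thumb plate, a plate 44 wide running level from the door's inner face 70 inwards, 190 from the hinge. The point is 28 in from the door's inner face and at rest 191 above the bench, 14 below the door's top edge. The plate ends in an upright hook, 61 in from the door's inner face, that catches behind the lip. Its axes are those of the door, tipped as the catch is pressed.
- loaf_left: Cheese loaf 240 x 88 x 85 high, 1.9 kg, plain pale, lying on the cupboard's left half, its front end overhanging the cupboard's front by 5 to 20. Origin under its middle, x along its length.
- loaf_right: Cheese loaf 240 x 88 x 85 high, 1.9 kg, flecked, lying on the cupboard's right half above the catch, its front end overhanging the cupboard's front by 5 to 20, so a tool cannot stand upright in the gap. Origin under its middle, x along its length.
- loaf_low: Cheese loaf 240 x 88 x 85 high lying on the bench to the right of the cupboard, under another. Origin under its middle, x along its length.
- loaf_high: Cheese loaf 240 x 88 x 85 high lying on loaf_low. Origin under its middle.
- spray_bottle: White bottle 72 across, 170 high, standing to the left of the cupboard. Origin under its middle.
- steel_pan: Open steel pan 260 x 180 x 65 high at the right of the bench. Origin under its middle.
- cheese_knife: Cheese knife 315 long lying at the left of the bench. Origin on the bench under its bolster.
- tape_roll: Roll of tape 104 across, 48 high, lying flat at the left of the bench. Origin under its middle.

How it is judged:
By the outcome, as a careful person would: the job done as asked, in the order asked, and still so for the second after the job is handed in, with the robot touching nothing.
It also fails if it takes over 56 s, if anything falls off the work surface, if the arm or the gripper's body presses on something with over 40 N, if the wrist force passes 120 N, or if a joint passes its speed limit or range.

## Working session

There is one attempt and no reset: what is moved stays moved. The work goes in short steps, Python scripts to look and compute and a tool call to move; the robot and the scene stay as the last step left them, time stands still between calls to the robot, and variables do not carry over. Pictures are saved under pics/ and viewed, and the job is handed in when it is done.

Besides the shell and the picture viewer there is one more tool, called as name(argument=value, ...), one argument or row to a line, values as JSON. arm_command: Moves the arm, as the interface text tells. Its arguments: {"type":"object","properties":{"moves":{"type":"array","items":{"type":"array","items":{"type":"array","items":{"type":"number"}}}},"force":{"type":"number"}},"required":["moves"]}

```bash
mkdir -p pics; ls; python3 - <<'E'
from workcell import manip
import cv2,numpy as np
o=manip.get_obs()
for k,v in o.items(): print(k,np.round(v,3))
for c in("side","top"):
    im=manip.camera(c); cv2.imwrite(f"pics/{c}0.png",im[:,:,::-1])
    i=manip.camera_info(c); print(c,i["vfov"],i["cx"],i["cy"],np.round(i["pose"],4).tolist())
    for q in["cupboard","door_hinge","door_handle","catch_plate","loaf_left","loaf_right","loaf_low","loaf_high","spray_bottle"]:
        r=manip.pinpoint(q,c); print(q,[(np.round(d["pixel"],1).tolist(),round(d["confidence"],2)) for d in r[:2]])
print(manip.get_obs()["clock"])
E
```

```text
pics
clock 0.0
joint_pos [-1.272  0.333 -0.065  1.461  0.022  1.35  -0.089]
joint_velocities [-0.001 -0.001 -0.     0.     0.001  0.     0.001]
tau [ 1.0000e-03 -6.2546e+01  5.0000e-02 -3.9161e+01  1.6000e-02  1.0000e-02
 -0.0000e+00]
position [0.198 0.593 0.303]
ee_rot [ 0.113  0.698 -0.114  0.698]
ft_force [ 0.443 -0.135 -0.304]
torque [-0.029  0.012 -0.011]
grip_width 1.002
side 54.41296815874443 284.75498903280493 212.28776614667672 [[0.615, -0.6543, 0.4401, -0.0393], [-0.7885, -0.5115, 0.3415, -0.4627], [0.0017, -0.557, -0.8305, 1.301], [0.0, 0.0, 0.0, 1.0]]
cupboard [([241.4, 301.0], 0.62)]
door_hinge [([193.0, 298.6], 0.59)]
door_handle []
catch_plate []
loaf_left [([182.8, 335.8], 0.73), ([242.0, 299.4], 0.41)]
loaf_right [([215.8, 338.1], 0.75)]
loaf_low [([303.2, 324.8], 0.78)]
loaf_high [([290.1, 323.8], 0.7)]
spray_bottle []
top 45.08534697340688 271.68838050698224 212.0903973710542 [[-0.025, -0.9854, 0.1685, 0.2136], [-0.9997, 0.0243, -0.0065, -0.0114], [0.0023, -0.1686, -0.9857, 2.1572], [0.0, 0.0, 0.0, 1.0]]
cupboard [([212.7, 276.0], 0.68)]
door_hinge [([184.6, 255.8], 0.62), ([211.7, 278.1], 0.4)]
door_handle [([233.2, 278.6], 0.79)]
catch_plate []
loaf_left [([170.6, 290.6], 0.86), ([232.3, 170.8], 0.19)]
loaf_right [([194.5, 310.9], 0.9)]
loaf_low [([240.7, 324.3], 0.53)]
loaf_high [([242.4, 327.0], 0.56)]
spray_bottle [([171.9, 249.6], 0.83)]
1.0
```

View pics/side0.png

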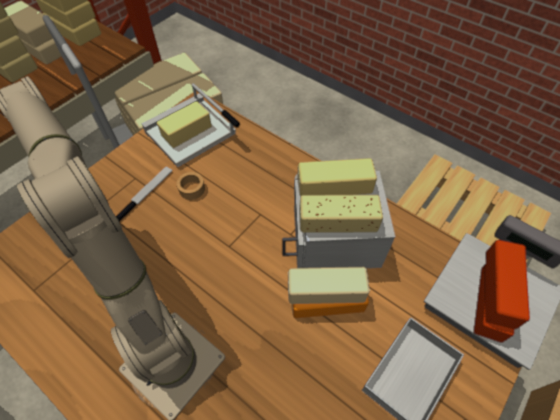

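View pics/top0.png

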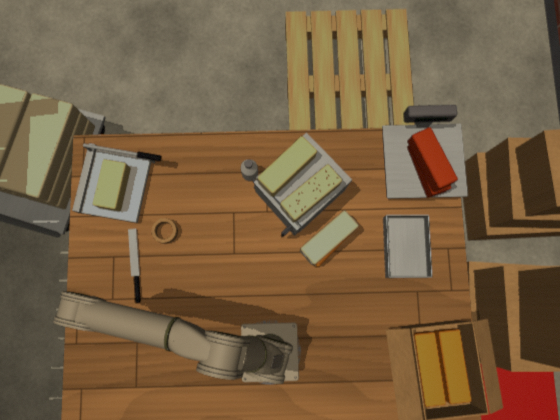

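```bash
cat > h.py <<'E'
import numpy as np,cv2
from workcell import manip
CI={}
def info(c):
    if c not in CI: CI[c]=manip.camera_info(c)
    return CI[c]
def proj(c,P):
    i=info(c);P=np.atleast_2d(P).astype(float);T=np.linalg.inv(np.array(i["pose"]))
    q=P@T[:3,:3].T+T[:3,3];f=210/np.tan(np.radians(i["vfov"]/2))
    return np.c_[q[:,0]/q[:,2]*f+i["cx"],q[:,1]/q[:,2]*f+i["cy"]]  # col,row
def back(c,px,z):
    i=info(c);f=210/np.tan(np.radians(i["vfov"]/2));T=np.array(i["pose"])
    d=T[:3,:3]@np.array([(px[0]-i["cx"])/f,(px[1]-i["cy"])/f,1]);t=(z-T[2,3])/d[2]
    return T[:3,3]+t*d
def cupw(p,P):  # p=x,y,yaw ; P in cupboard frame
    P=np.atleast_2d(P);c,s=np.cos(p[2]),np.sin(p[2])
    return np.c_[p[0]+c*P[:,0]-s*P[:,1],p[1]+s*P[:,0]+c*P[:,1],P[:,2]]
E
python3 - <<'E'
from h import *
for c,(r0,r1,c0,c1) in dict(side=(150,280,270,410),top=(125,245,230,370)).items():
    im=cv2.imread(f"pics/{c}0.png")[r0:r1,c0:c1]
    cv2.imwrite(f"pics/{c}0z.png",cv2.resize(im,None,fx=5.5,fy=4.6 if 0 else 5,interpolation=cv2.INTER_CUBIC)[:600,:800])
print(back("top",(276,212.7),0),back("top",(278.6,233.2),.155),back("top",(255.8,184.6),.115))
print(back("side",(301,241.4),0),back("side",(298.6,193),.115))
print(back("top",(290.6,170.6),.23),back("top",(310.9,194.5),.23),back("side",(335.8,182.8),.23),back("side",(338.1,215.8),.23))
E
```

```text
[ 0.57913303 -0.04418365  0.        ] [ 0.46974566 -0.04999258  0.155     ] [0.67946938 0.03791664 0.115     ]
[ 0.58547628 -0.05352222  0.        ] [0.68599063 0.03713132 0.115     ]
[ 0.70607891 -0.10232889  0.23      ] [ 0.60857122 -0.1782506   0.23      ] [ 0.72538074 -0.08332732  0.23      ] [ 0.62083594 -0.16245481  0.23      ]
```

View pics/side0z.png

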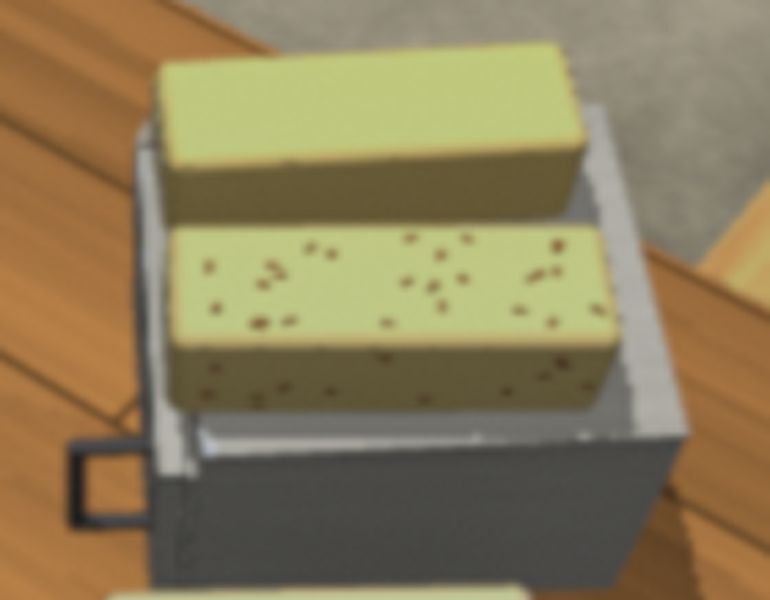

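View pics/top0z.png

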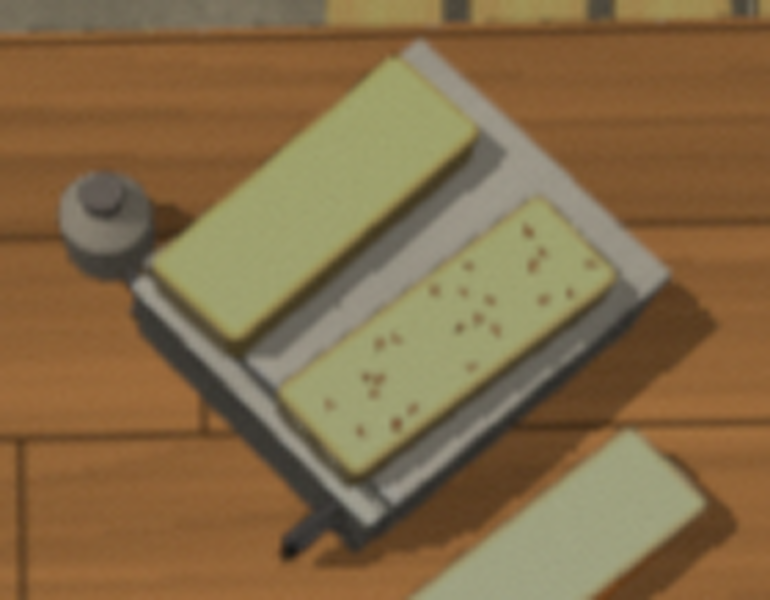

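```bash
cat > fit.py <<'E'
from h import *
for c,a,b in(("top",(306.4,133.4),(351.5,180)),("side",(379.1,171.6),(395.1,237))):
    A=back(c,a,.23);B=back(c,b,.23);d=A-B
    n=np.linalg.norm(d);yaw=np.arctan2(-d[0],d[1]);m=(A+B)/2
    print(c,A,B,n,np.degrees(yaw),m[:2]-.27*np.array([np.cos(yaw),np.sin(yaw)]))
E
python3 fit.py
```

```text
top [ 0.85646564 -0.16981804  0.23      ] [ 0.66247611 -0.33911794  0.23      ] 0.25747697645715817 -48.88791852135701 [ 0.58193666 -0.0510433 ]
side [ 0.85556229 -0.17192847  0.23      ] [ 0.6632222  -0.34176238  0.23      ] 0.2565896873988091 -48.55589798869461 [ 0.5806822  -0.05445293]
```

```bash
cat >> h.py <<'E'
def doorP(p,th,P): # P in door frame: u dist from hinge, n outward from inner face, z -> world ; hinge at (xh,.13)
    P=np.atleast_2d(P);XH=HX
    c,s=np.cos(th),np.sin(th)
    # u dir: -ey -> -ex ; outward n: -ex -> +ey
    X=XH-P[:,0]*s-P[:,1]*c; Y=.13-P[:,0]*c+P[:,1]*s
    return cupw(p,np.c_[X,Y,P[:,2]])
HX=0.0
def overlay(c,img,p,th,fn,box,sc=5,loaves=()):
    r0,r1,c0,c1=box
    im=cv2.resize(img[r0:r1,c0:c1],None,fx=sc,fy=sc,interpolation=cv2.INTER_CUBIC)
    def line(W,col):
        q=(proj(c,W)-[c0,r0]+.5)*sc
        cv2.polylines(im,[np.int32(q*8)],False,col,1,cv2.LINE_AA,3)
    line(cupw(p,[[0,.13,.23],[.27,.13,.23],[.27,-.13,.23],[0,-.13,.23],[0,.13,.23]]),(0,0,255))
    for n in(0.,.017): line(doorP(p,th,[[.002,n,.205],[.258,n,.205],[.258,n,.025],[.002,n,.025],[.002,n,.205]]),(255,0,0))
    line(doorP(p,th,[[.228,.017,.188],[.228,.062,.188],[.228,.062,.088],[.228,.017,.088]]),(0,255,0))
    for (f,y,a) in loaves: # front overhang, y centre, relative yaw
        ca,sa=np.cos(a),np.sin(a);b=np.array([[-.12,.044],[.12,.044],[.12,-.044],[-.12,-.044],[-.12,.044]])
        b=np.c_[ca*b[:,0]-sa*b[:,1]+.12-f,sa*b[:,0]+ca*b[:,1]+y]
        for z in(.23,.315): line(cupw(p,np.c_[b,b[:,:1]*0+z]),(255,0,255))
    cv2.imwrite(fn,im[:600,:800])
E
python3 - <<'E'
from h import *
p=(.5813,-.0527,np.radians(-48.7)); L=[(.012,.06,0),(.012,-.06,0)]
overlay("side",cv2.imread("pics/side0.png"),p,0,"pics/so.png",(160,280,270,420),5,L)
overlay("top",cv2.imread("pics/top0.png"),p,0,"pics/to.png",(125,245,230,370),5,L)
E
```

```text
(no output)
```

View pics/so.png

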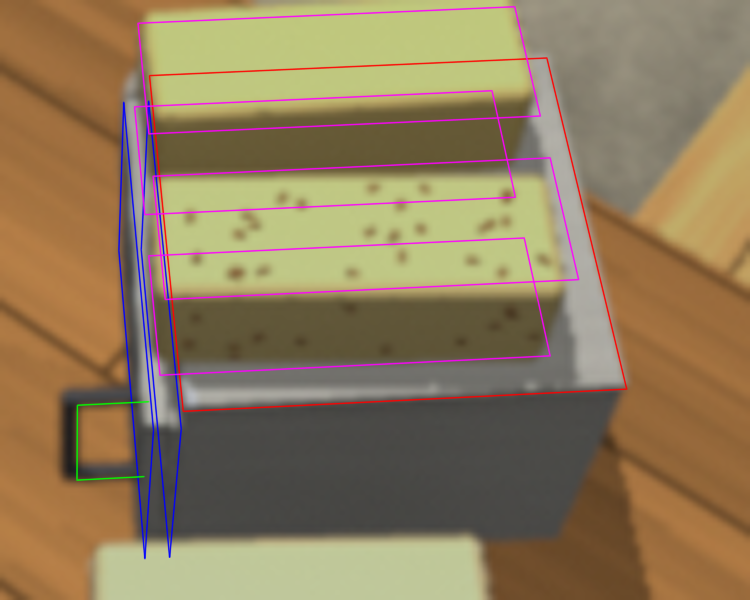

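View pics/to.png

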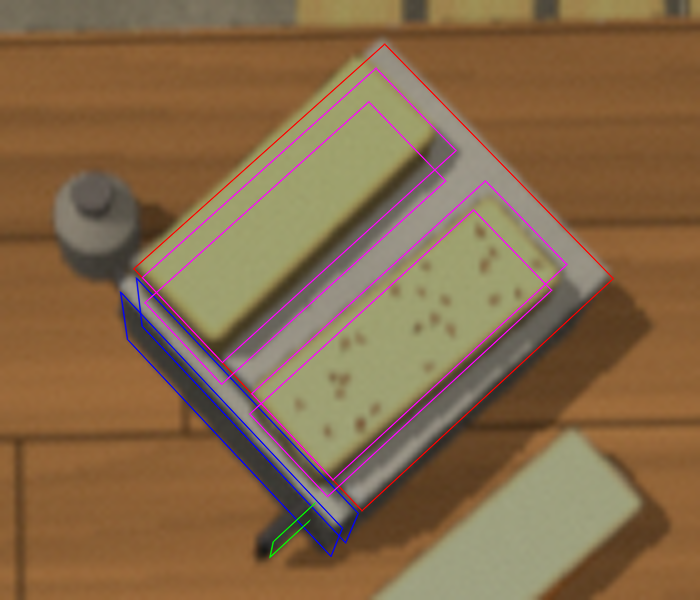

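```bash
python3 - <<'E'
from h import *
p=(.5813,-.0527,np.radians(-48.7)); L=[(.015,.075,0.03),(.012,-.052,0)]
for t in(.03,.05):
  overlay("side",cv2.imread("pics/side0.png"),p,t,f"pics/so{t}.png",(200,280,270,330),7,L)
  overlay("top",cv2.imread("pics/top0.png"),p,t,f"pics/to{t}.png",(170,245,240,320),7,L)
a=[cv2.imread(f"pics/{n}{t}.png") for t in(.03,.05) for n in("so",)]
cv2.imwrite("pics/soc.png",np.hstack(a)[:600,:800])
a=[cv2.imread(f"pics/to{t}.png")[100:,100:480] for t in(.03,.05)]
cv2.imwrite("pics/toc.png",np.hstack(a)[:600,:800])
E
```

```text
(no output)
```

View pics/soc.png

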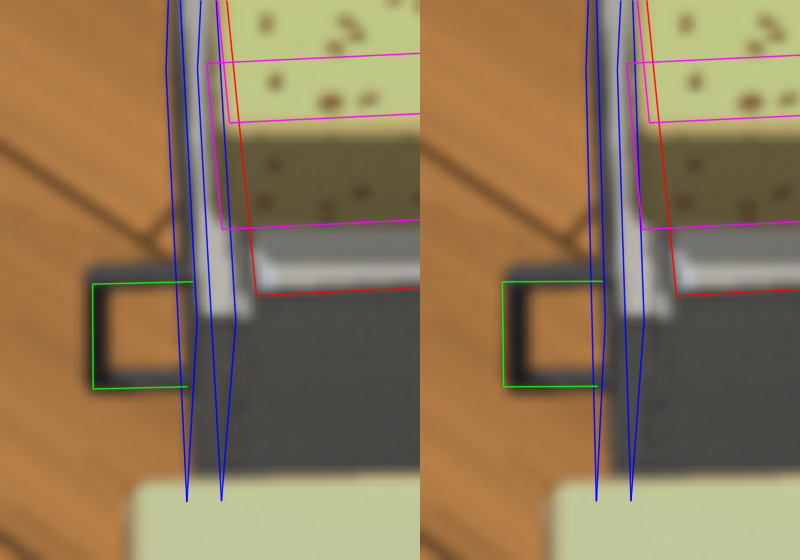

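View pics/toc.png

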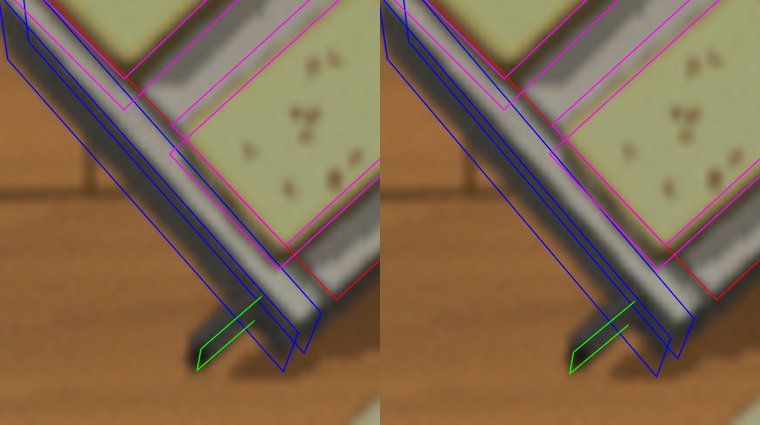

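```bash
python3 - <<'E'
from h import *
p=(.5813,-.0527,np.radians(-48.7))
def tocup(w): d=np.array(w[:2])-p[:2];c,s=np.cos(p[2]),np.sin(p[2]);return np.round([c*d[0]+s*d[1],-s*d[0]+c*d[1]],3)
# loaf_high top corners from top image (zoom5, box 125,230) and side (zoom5 box 160,270)
for c,z0,pts in(("top",(230,125),[(575,430),(642,500)]),("side",(270,160),[(97,545),(478,540)])):
    for q in pts:
        w=back(c,(z0[0]+q[0]/5-.5,z0[1]+q[1]/5-.5),.17);print(c,w.round(3),tocup(w))
for c,q in(("top",(327,242.4)),("side",(323.8,290.1))): w=back(c,q,.085);print(w.round(3),tocup(w))
w=back("top",(249.6,171.9),0);print("bottle",w.round(3),tocup(w))
E
```

```text
top [ 0.552 -0.315  0.17 ] [ 0.178 -0.195]
top [ 0.495 -0.365  0.17 ] [ 0.178 -0.271]
side [ 0.405 -0.135  0.17 ] [-0.055 -0.187]
side [ 0.551 -0.316  0.17 ] [ 0.178 -0.197]
[ 0.436 -0.249  0.085] [ 0.052 -0.239]
[ 0.447 -0.244  0.085] [ 0.055 -0.227]
bottle [0.763 0.067 0.   ] [0.03  0.216]
```

arm_command(
  moves=[
    [[0,-0.35,-0.97,0.84,0],[0,-0.35,-0.97,0.84,0],[0,-0.35,-0.97,0.84,0],[0,-0.35,-0.97,0.84,0],[0,-0.35,-0.97,0.84,0],[0,-0.35,-0.97,0.84,0],[0,-0.35,-0.97,0.84,0],[0,-0.35,-0.97,0.84,0],[0,-0.35,-0.97,0.84,0],[0,-0.35,-0.97,0.84,0],[0,-0.35,-0.97,0.84,0]],
  ],
)

```text
clock: 1.92
position: [0.3328, 0.2652, 0.4008]
ee_rot: [0.114, 0.698, -0.113, 0.698]
ft_force: [0.6, 0.2, -0.6]
grip_width: 0.996
```

arm_command(
  moves=[
    [[0,0,-0.97,0.84,0],[0,0,-0.97,0.84,0],[0,0,-0.97,0.84,0],[0,0,-0.97,0.84,0],[0,0,-0.97,0.84,0],[0,0,-0.97,0.84,0],[0,0,-0.97,0.84,0],[0,0,-0.97,0.84,0],[0,0,-0.97,0.84,0],[0,0,-0.97,0.84,0],[0,0,-0.97,0.84,0],[0,0,0,0,0]],
  ],
)

```text
clock: 2.92
position: [0.468, -0.0653, 0.4005]
ee_rot: [0.116, 0.697, -0.116, 0.698]
ft_force: [-0.6, -1.8, 0.3]
grip_width: 0.998
```

arm_command(
  moves=[
    [[0,0,0,0,6],[0,0,0,0,6],[0,0,0,0,6],[0,0,0,0,6],[0,0,0,0,6],[0,0,0,0,0]],
  ],
)

```text
clock: 3.42
position: [0.4672, -0.0593, 0.4002]
ee_rot: [0.292, 0.644, -0.292, 0.644]
ft_force: [-0.1, 0.2, -0.3]
grip_width: 0.999
```

```bash
cat >> h.py <<'E'
from scipy.spatial.transform import Rotation as R
p0=(.5813,-.0527,np.radians(-48.7))
def state():
    o=manip.get_obs();r=R.from_quat(o["ee_rot"]).as_matrix();d=np.array(o["position"][:2])-p0[:2];c,s=np.cos(p0[2]),np.sin(p0[2])
    print("t",round(o["clock"],2),"pos",np.round(o["position"],4),"cup",np.round([c*d[0]+s*d[1],-s*d[0]+c*d[1]],4),"yaw(tool y)",round(np.degrees(np.arctan2(r[1,1],r[0,1])),1),"F",np.round(o["ft_force"],1),"T",np.round(o["torque"],2),"w",round(o["grip_width"],3))
    return o,r
def to_tool(dw):
    o,r=state();print("tool units",np.round(r.T@np.array(dw)/.025,2))
E
python3 - <<'E'
from h import *
o,r=state();print(r.round(3),np.round(o["joint_pos"],2))
for c in("side","top"):
    im=manip.camera(c);cv2.imwrite(f"pics/{c}1.png",im[:,:,::-1])
    overlay(c,im[:,:,::-1],p0,0.015,f"pics/{c}1o.png",(140,280,250,410) if c=="side" else (125,245,230,370),5)
E
```

```text
t 3.42 pos [ 0.4672 -0.0593  0.4002] cup [-0.0704 -0.0901] yaw(tool y) 41.3 F [-0.1  0.2 -0.3] T [0.04 0.04 0.09] w 0.999
[[ 0.     0.752  0.66 ]
 [ 0.     0.66  -0.752]
 [-1.     0.    -0.   ]] [-0.66 -0.1   0.65  1.72  0.06  1.5   0.7 ]
```

View pics/side1o.png

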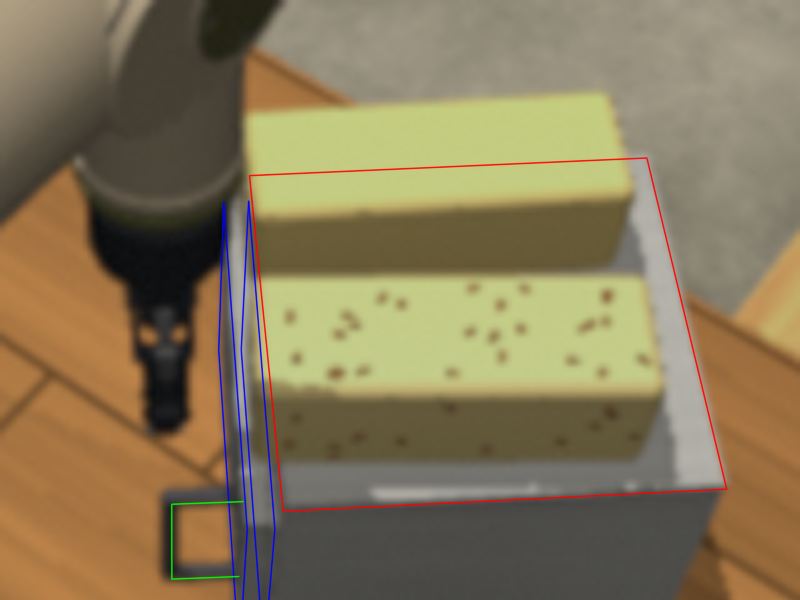

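View pics/top1o.png

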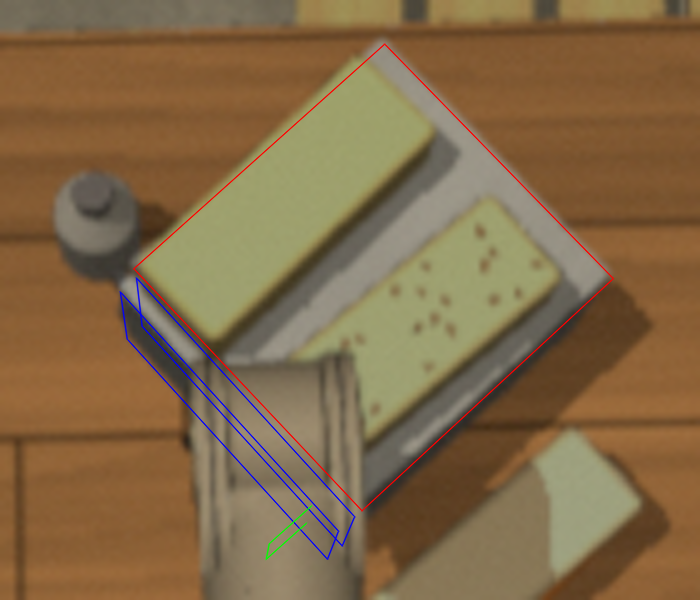

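arm_command(
  moves=[
    [[0,0.9,0,0,0],[0,0.9,0,0,0],[0,0.9,0,0,0],[0,0.9,0,0,0],[0,0.7,0,0,0],[0,0,0,0,0]],
  ],
)

```text
clock: 4.02
position: [0.4658, -0.0591, 0.2897]
ee_rot: [0.288, 0.647, -0.29, 0.644]
ft_force: [-0.4, 0.6, 0.6]
grip_width: 1.002
```

```bash
python3 - <<'E'
from h import *
state()
im=manip.camera("side");cv2.imwrite("pics/side2.png",cv2.resize(im[160:280,240:390,::-1],None,fx=5,fy=5,interpolation=cv2.INTER_CUBIC))
E
```

```text
t 4.02 pos [ 0.4658 -0.0591  0.2897] cup [-0.0714 -0.091 ] yaw(tool y) 41.8 F [-0.4  0.6  0.6] T [ 0.01  0.   -0.02] w 1.002
```

View pics/side2.png

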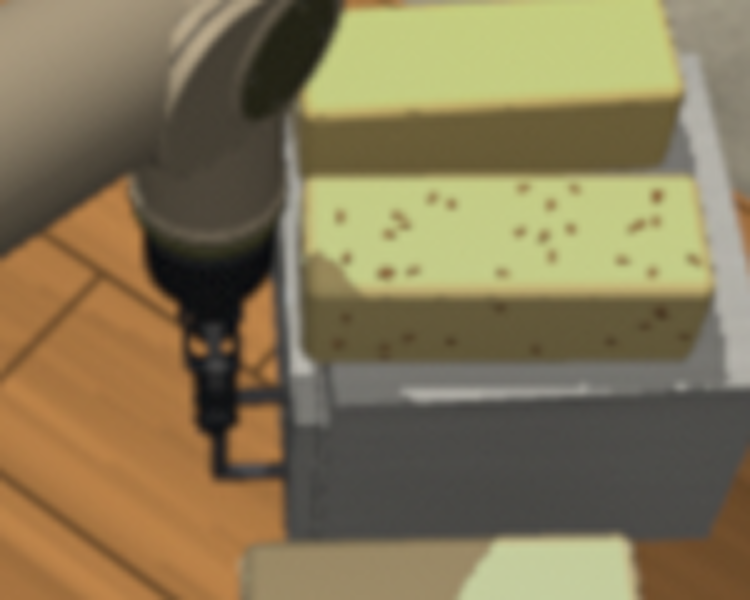

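arm_command(
  moves=[
    [[0,0.9,0,0,0],[0,0.9,0,0,0],[0,0.9,0,0,0],[0,0,0,0,0]],
  ],
)

```text
clock: 4.4
position: [0.4662, -0.059, 0.2232]
ee_rot: [0.289, 0.646, -0.29, 0.644]
ft_force: [-1.0, 0.1, -1.2]
grip_width: 1.0
```

arm_command(
  moves=[
    [[1,0,0,0,0],[1,0,0,0,0],[1,0,0,0,0],[1,0,0,0,0],[1,0,0,0,0],[1,0,0,0,0],[1,0,0,0,0],[1,0,0,0,0]],
  ],
  force=30,
)

```text
clock: 5.07
position: [0.4668, -0.06, 0.2257]
ee_rot: [0.29, 0.645, -0.291, 0.644]
ft_force: [-6.9, -2.2, 8.9]
grip_width: 0.131
```

```bash
python3 - <<'E'
from h import *
state()
im=manip.camera("side");cv2.imwrite("pics/side3.png",cv2.resize(im[160:280,240:390,::-1],None,fx=5,fy=5,interpolation=cv2.INTER_CUBIC))
E
```

```text
t 5.07 pos [ 0.4668 -0.06    0.2257] cup [-0.0701 -0.0908] yaw(tool y) 41.5 F [-6.9 -2.2  8.9] T [-0.53  1.3  -0.12] w 0.131
```

View pics/side3.png

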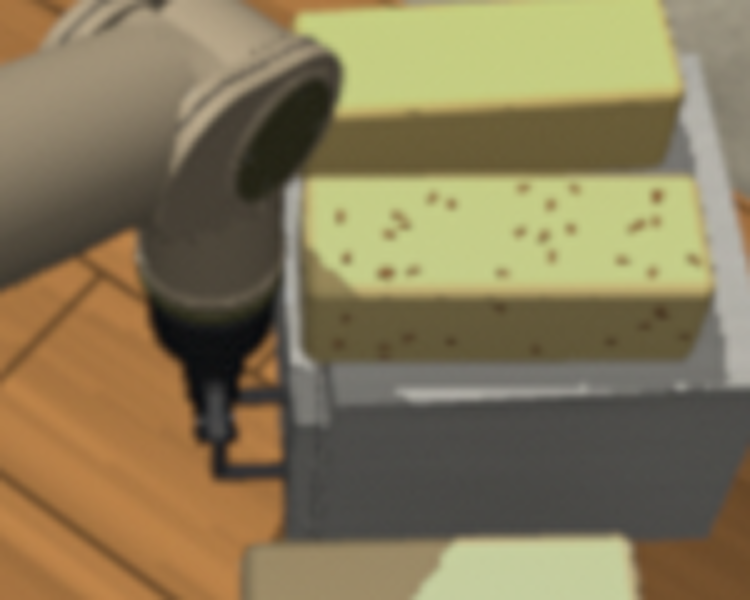

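arm_command(
  moves=[
    [[1,0,0.07,-0.23,1.43],[1,0,0.07,-0.23,1.43],[1,0,0.07,-0.23,1.43],[1,0,0.07,-0.23,1.43],[1,0,0.07,-0.23,1.43],[1,0,0.07,-0.23,1.43],[1,0,0.07,-0.23,1.43],[1,0,0,0,0]],
  ],
)

```text
clock: 5.78
position: [0.453, -0.019, 0.2257]
ee_rot: [0.346, 0.617, -0.345, 0.617]
ft_force: [2.0, 1.4, 2.1]
grip_width: 0.132
```

```bash
python3 - <<'E'
from h import *
state()
im=manip.camera("side")[:,:,::-1];cv2.imwrite("pics/side4.png",im)
overlay("side",im,p0,0.19,"pics/side4o.png",(160,280,240,390),5)
E
```

```text
t 5.78 pos [ 0.453  -0.019   0.2257] cup [-0.11   -0.0742] yaw(tool y) 31.5 F [2.  1.4 2.1] T [ 0.32 -0.32 -0.13] w 0.132
```

View pics/side4o.png

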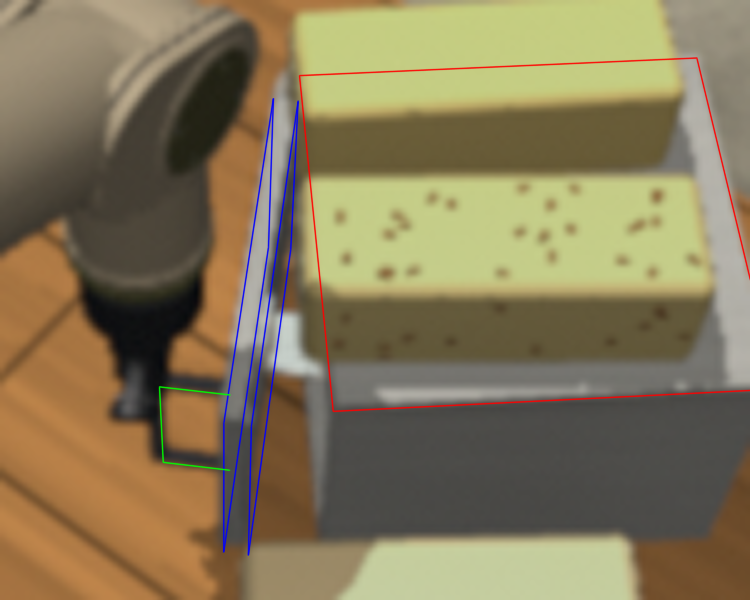

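arm_command(
  moves=[
    [[1,0,0.06,-0.19,1.2],[1,0,0.06,-0.19,1.2],[1,0,0,0,0],[1,0,0,0,0]],
  ],
)

```text
clock: 6.17
position: [0.4511, -0.0101, 0.2257]
ee_rot: [0.358, 0.61, -0.357, 0.61]
ft_force: [5.1, 2.6, 2.0]
grip_width: 0.135
```

```bash
python3 - <<'E'
from h import *
state()
E
```

```text
t 6.17 pos [ 0.4511 -0.0101  0.2257] cup [-0.1179 -0.0697] yaw(tool y) 29.2 F [5.1 2.6 2. ] T [ 0.35 -0.87 -0.05] w 0.135
```

arm_command(
  moves=[
    [[0,0,0,0,0],[0,0,0,0,0],[0,0,0,0,0],[0,0,0,0,0],[0,0,0,0,0],[0,0,0,0,0],[0,-0.85,0,0,0],[0,-0.85,0,0,0],[0,-0.85,0,0,0],[0,-0.85,0,0,0]],
  ],
)

```text
clock: 7.0
position: [0.4501, -0.0103, 0.3111]
ee_rot: [0.358, 0.61, -0.358, 0.61]
ft_force: [0.5, 0.3, -0.4]
grip_width: 1.002
```

arm_command(
  moves=[
    [[0,0,0,0,-7.1],[0,0,0,0,-7.1],[0,0,0,0,-7.1],[0,0,0,0,-7.1],[0,0,0,0,-7.1],[0,0,0,0,-7.1],[0,0,0,0,-7.1],[0,0,0,0,-7.1],[0,0,0,0,-7.1],[0,0,0,0,-7.1],[0,0,0,0,-7.1],[0,0,0,0,-7.1]],
  ],
)

```text
clock: 8.0
position: [0.4502, -0.0103, 0.3101]
ee_rot: [-0.151, 0.691, 0.151, 0.691]
ft_force: [0.3, 0.5, -0.7]
grip_width: 1.004
```

```bash
python3 - <<'E'
from h import *
o,r=state();print(np.round(o["joint_pos"],2))
for c in("side","top"):
    im=manip.camera(c)[:,:,::-1];cv2.imwrite(f"pics/{c}5.png",im)
    q=(p0[0]+.0055*.751,p0[1]+.0055*.66,p0[2])
    overlay(c,im,q,.245,f"pics/{c}5o.png",(160,280,240,390) if c=="side" else (125,245,230,370),5)
E
```

```text
t 8.0 pos [ 0.4502 -0.0103  0.3101] cup [-0.1184 -0.0705] yaw(tool y) 114.7 F [ 0.3  0.5 -0.7] T [ 0.01 -0.04 -0.03] w 1.004
[-0.83 -0.13  0.7   1.92  0.08  1.32  1.85]
```

View pics/side5o.png

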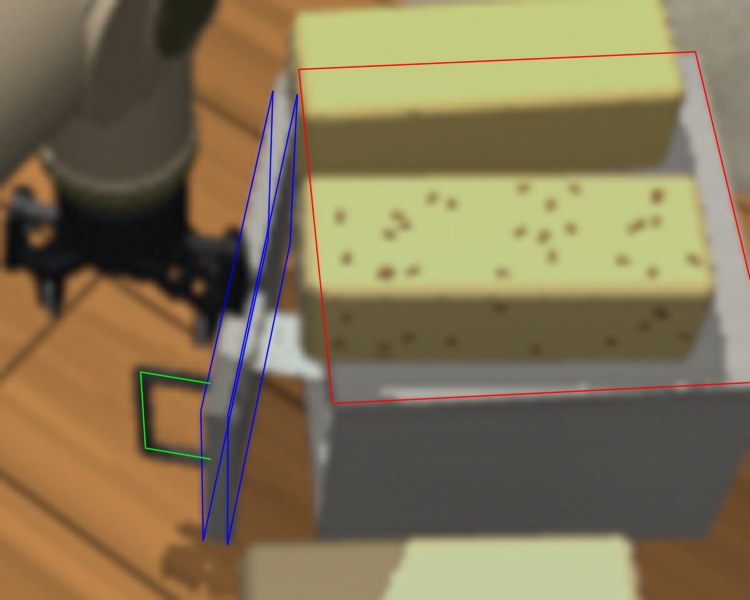

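View pics/top5o.png

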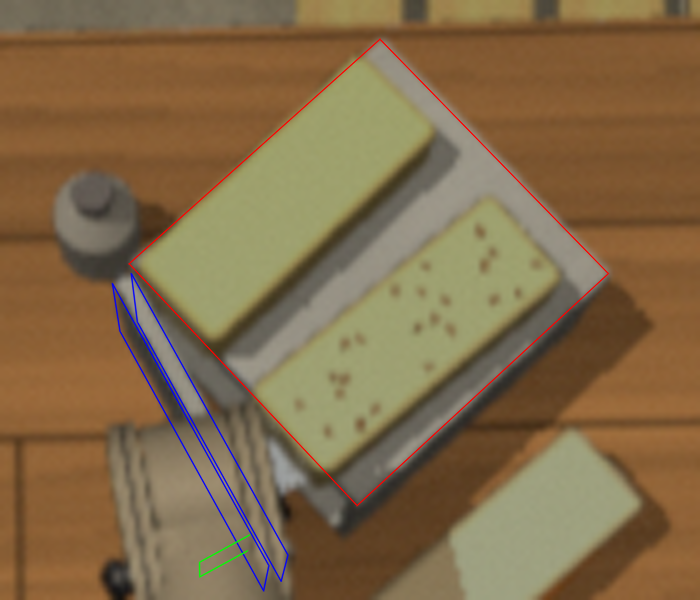

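```bash
python3 - <<'E'
from h import *
o,r=state();P=np.array(o["position"])
im=cv2.imread("pics/side5.png");c0,r0,s=225,170,8
im=cv2.resize(im[170:245,225:325],None,fx=s,fy=s,interpolation=cv2.INTER_CUBIC)
def L(pts,col):
    q=(proj("side",[P+r@np.array(a) for a in pts])-[c0,r0]+.5)*s
    cv2.polylines(im,[np.int32(q)],False,col,1,cv2.LINE_AA)
for y,col in((.0425,(0,255,0)),(.057,(0,0,255)),(.068,(255,255,0))):
    for sg in(1,-1): L([(-.03,sg*y,0),(.06,sg*y,0)],col)
for x in(0,.06,.073): L([(x,-.07,0),(x,.07,0)],(255,0,255))
cv2.imwrite("pics/g5.png",im)
E
```

```text
t 8.1 pos [ 0.4502 -0.0102  0.3101] cup [-0.1184 -0.0704] yaw(tool y) 114.5 F [ 0.3  0.2 -0. ] T [ 0.01 -0.02  0.  ] w 1.001
```

View pics/g5.png

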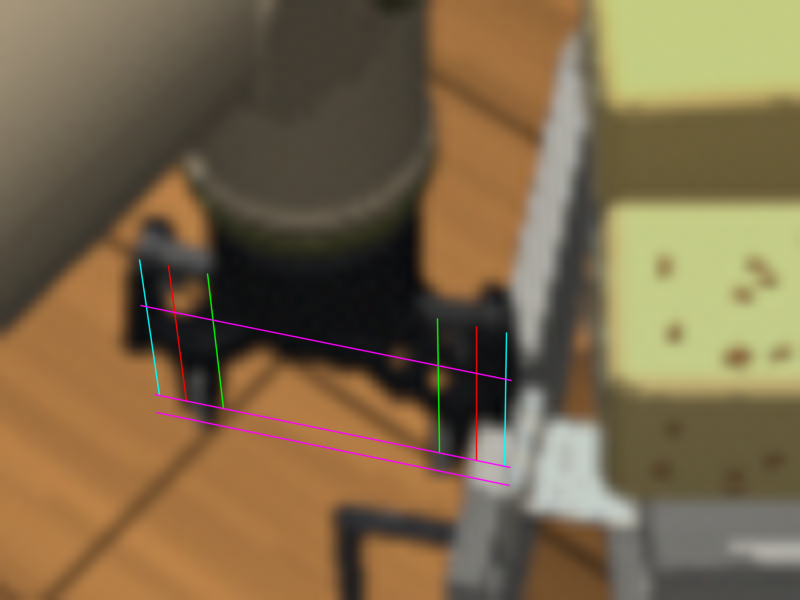

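```bash
python3 - <<'E'
from h import *
out=[]
for c,(r0,c0) in(("side",(205,285)),("top",(195,275))):
  for f in(.008,.014):
    s=12;im=cv2.imread(f"pics/{c}5.png");im=cv2.resize(im[r0:r0+25 if 0 else r0+25,c0:c0+33],None,fx=s,fy=s,interpolation=cv2.INTER_CUBIC)
    b=np.array([[-f,-.008],[-f,-.096],[.24-f,-.096]])
    for z in(.23,.315):
        q=(proj(c,cupw(p0,np.c_[b,b[:,:1]*0+z]))-[c0,r0]+.5)*s;cv2.polylines(im,[np.int32(q)],False,(255,0,255),1,cv2.LINE_AA)
    q=(proj(c,cupw(p0,[[0,-.13,.23],[0,.0,.23]]))-[c0,r0]+.5)*s;cv2.polylines(im,[np.int32(q)],False,(0,0,255),1,cv2.LINE_AA)
    out.append(im)
cv2.imwrite("pics/loaf.png",np.vstack([np.hstack(out[:2]),np.hstack(out[2:])])[:600,:800])
E
```

```text
(no output)
```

View pics/loaf.png

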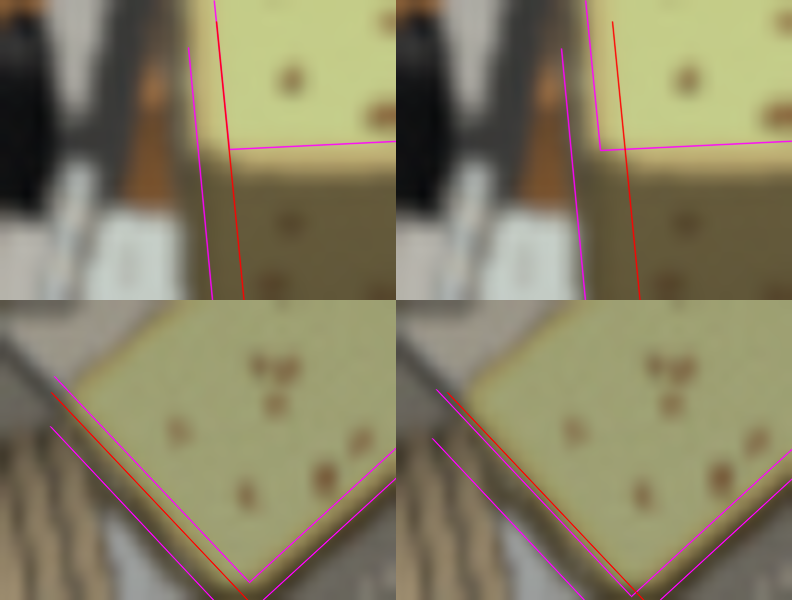

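arm_command(
  moves=[
    [[0,0,0,0,-2.7],[0,0,-0.3,0.4,0],[0,0,-0.3,0.4,0],[0,0,-0.3,0.35,0],[0,0,0,0,0],[0,0,0,0,0]],
  ],
)

```text
clock: 8.6
position: [0.486, -0.0173, 0.3099]
ee_rot: [-0.164, 0.688, 0.164, 0.687]
ft_force: [0.4, -0.1, 0.2]
grip_width: 1.001
```

```bash
cat >> h.py <<'E'
H=np.array([-.002,.136])
def cupst(c): 
    d=np.array(c[:2])-p0[:2];k,s=np.cos(p0[2]),np.sin(p0[2]);return np.array([k*d[0]+s*d[1],-s*d[0]+k*d[1]])
def un(th):
    o=manip.get_obs();a=cupst(o["position"])-H
    n=-a[0]*np.cos(th)+a[1]*np.sin(th);u=-a[0]*np.sin(th)-a[1]*np.cos(th)
    print("door frame u %.4f n(axis) %.4f padin %.4f"%(u,n,.0425-n))
E
python3 - <<'E'
from h import *
state();un(.245)
for c in("side","top"):
    im=manip.camera(c);cv2.imwrite(f"pics/{c}6.png",cv2.resize(im[170:245,250:350,::-1],None,fx=8,fy=8,interpolation=cv2.INTER_CUBIC))
E
```

```text
t 8.6 pos [ 0.486  -0.0173  0.3099] cup [-0.0895 -0.0482] yaw(tool y) 116.8 F [ 0.4 -0.1  0.2] T [-0.08  0.09  0.03] w 1.001
door frame u 0.1999 n(axis) 0.0402 padin 0.0023
```

View pics/side6.png

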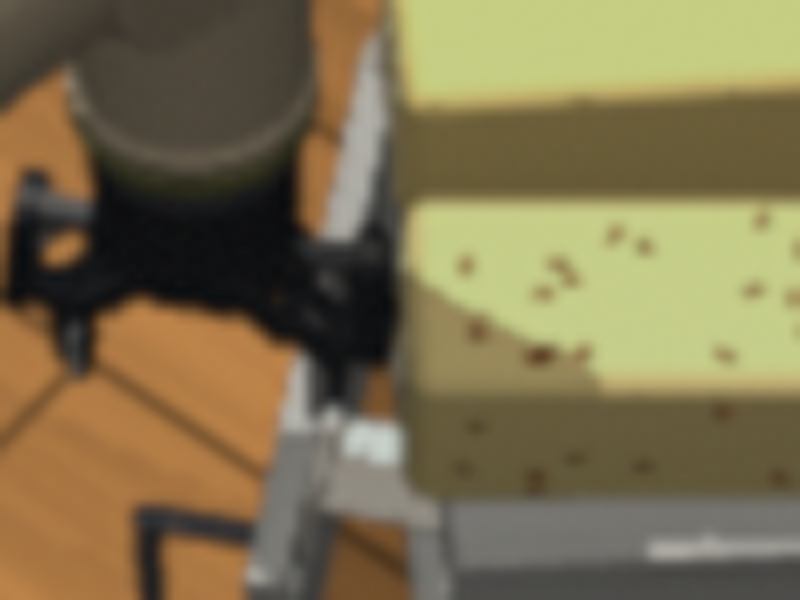

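arm_command(
  moves=[
    [[0,0.5,0,0,0],[0,0.5,0,0,0],[0,0.4,0,0,0],[0,0,0,0,0],[0,0,0,0,0]],
  ],
)

```text
clock: 9.12
position: [0.4857, -0.0172, 0.2751]
ee_rot: [-0.165, 0.688, 0.165, 0.687]
ft_force: [-0.0, -0.1, 0.2]
grip_width: 1.001
```

```bash
python3 - <<'E'
from h import *
state();un(.245)
im=manip.camera("side");cv2.imwrite(f"pics/side7.png",cv2.resize(im[170:245,250:350,::-1],None,fx=8,fy=8,interpolation=cv2.INTER_CUBIC))
E
```

```text
t 9.12 pos [ 0.4857 -0.0172  0.2751] cup [-0.0898 -0.0483] yaw(tool y) 117.0 F [-0.  -0.1  0.2] T [-0.   -0.02  0.02] w 1.001
door frame u 0.2001 n(axis) 0.0404 padin 0.0021
```

View pics/side7.png

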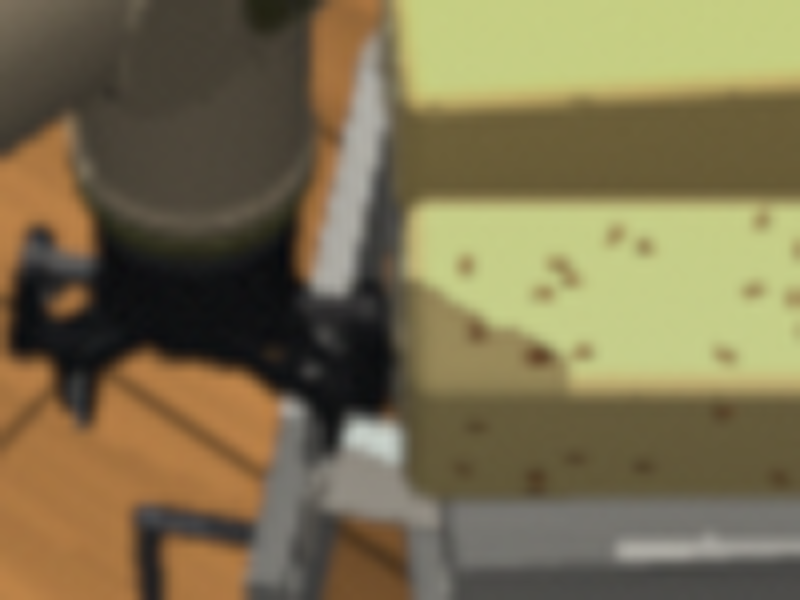

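arm_command(
  moves=[
    [[0,0.16,0,0,0],[0,0.16,0,0,0],[0,0.16,0,0,0],[0,0,0,0,0]],
  ],
)

```text
clock: 9.5
position: [0.486, -0.0173, 0.2625]
ee_rot: [-0.165, 0.688, 0.165, 0.687]
ft_force: [1.2, -0.6, -0.3]
grip_width: 1.0
```

arm_command(
  moves=[
    [[0,0.16,0,0,0],[0,0,0,0,0]],
  ],
)

```text
clock: 9.67
position: [0.486, -0.0173, 0.2586]
ee_rot: [-0.165, 0.688, 0.165, 0.687]
ft_force: [0.1, -0.4, -0.8]
grip_width: 1.002
```

arm_command(
  moves=[
    [[0,0.12,0,0,0],[0,0,0,0,0]],
  ],
)

```text
clock: 9.83
position: [0.486, -0.0172, 0.2557]
ee_rot: [-0.165, 0.688, 0.165, 0.687]
ft_force: [0.2, -0.7, 0.2]
grip_width: 1.001
```

arm_command(
  moves=[
    [[0,0.1,0,0,0],[0,0,0,0,0]],
  ],
)

```text
clock: 10.0
position: [0.486, -0.0172, 0.2533]
ee_rot: [-0.165, 0.688, 0.165, 0.687]
ft_force: [0.2, -0.2, -0.3]
grip_width: 1.003
```

arm_command(
  moves=[
    [[0,0.08,0,0,0],[0,0,0,0,0]],
  ],
)

```text
clock: 10.17
position: [0.4861, -0.0171, 0.2514]
ee_rot: [-0.165, 0.688, 0.165, 0.687]
ft_force: [-0.2, -0.1, -0.4]
grip_width: 1.002
```

```bash
python3 - <<'E'
from h import *
state();un(.245)
im=manip.camera("side");cv2.imwrite(f"pics/side8.png",cv2.resize(im[170:245,250:350,::-1],None,fx=8,fy=8,interpolation=cv2.INTER_CUBIC))
E
```

```text
t 10.17 pos [ 0.4861 -0.0171  0.2514] cup [-0.0896 -0.0481] yaw(tool y) 117.1 F [-0.2 -0.1 -0.4] T [-0.09 -0.03  0.01] w 1.002
door frame u 0.1998 n(axis) 0.0403 padin 0.0022
```

View pics/side8.png

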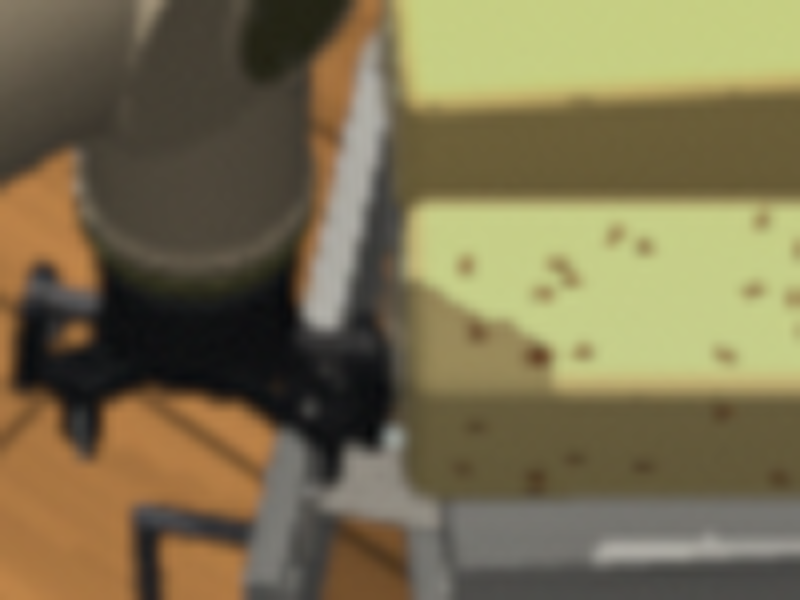

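arm_command(
  moves=[
    [[0,0.06,0,0,0],[0,0,0,0,0]],
  ],
)

```text
clock: 10.38
position: [0.4863, -0.0171, 0.2504]
ee_rot: [-0.165, 0.687, 0.165, 0.688]
ft_force: [-2.8, -0.3, 4.7]
grip_width: 1.001
```

arm_command(
  moves=[
    [[0,0.06,0,0,0],[0,0,0,0,0]],
  ],
)

```text
clock: 10.55
position: [0.4867, -0.0176, 0.2499]
ee_rot: [-0.165, 0.687, 0.165, 0.688]
ft_force: [-5.1, -1.6, 14.2]
grip_width: 0.997
```

arm_command(
  moves=[
    [[0,0.06,0,0,0],[0,0,0,0,0]],
  ],
)

```text
clock: 10.72
position: [0.4871, -0.018, 0.2494]
ee_rot: [-0.165, 0.687, 0.165, 0.688]
ft_force: [-9.2, -1.9, 24.7]
grip_width: 1.002
```

```bash
python3 - <<'E'
from h import *
state();un(.245)
a=[]
for c in("side","top"):
    im=manip.camera(c)[:,:,::-1]; cv2.imwrite(f"pics/{c}9.png",im)
    r0,c0=(205,270) if c=="side" else (200,255)
    a.append(cv2.resize(im[r0:r0+50,c0:c0+33],None,fx=12,fy=12,interpolation=cv2.INTER_CUBIC))
cv2.imwrite("pics/9.png",np.hstack(a))
E
```

```text
t 10.72 pos [ 0.4871 -0.018   0.2494] cup [-0.0883 -0.0478] yaw(tool y) 117.0 F [-9.2 -1.9 24.7] T [-1.53  1.34 -0.36] w 1.002
door frame u 0.1993 n(axis) 0.0391 padin 0.0034
```

View pics/9.png

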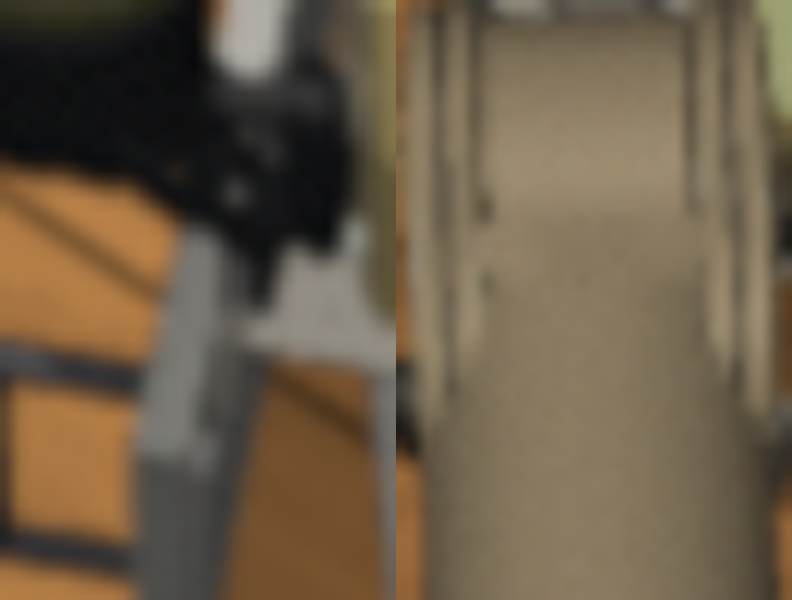

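arm_command(
  moves=[
    [[0,-0.2,0,0,0],[0,0,0,0,0],[0,0,0.1,0,0],[0,0,0,0,0]],
  ],
)

```text
clock: 11.15
position: [0.485, -0.0148, 0.252]
ee_rot: [-0.166, 0.687, 0.165, 0.688]
ft_force: [0.8, -1.9, 1.1]
grip_width: 1.003
```

arm_command(
  moves=[
    [[0,0,0.06,0,0],[0,0,0,0,0]],
  ],
)

```text
clock: 11.32
position: [0.4847, -0.0143, 0.252]
ee_rot: [-0.166, 0.687, 0.165, 0.688]
ft_force: [5.8, -6.0, -1.6]
grip_width: 1.001
```

arm_command(
  moves=[
    [[0,0,0.06,0,0],[0,0,0,0,0]],
  ],
)

```text
clock: 11.48
position: [0.4845, -0.0139, 0.252]
ee_rot: [-0.166, 0.687, 0.164, 0.688]
ft_force: [10.0, -8.8, -4.4]
grip_width: 0.996
```

arm_command(
  moves=[
    [[0,0,-0.12,0,0],[0,0,-0.12,-0.1,0],[0,0,0,-0.1,0],[0,0,0,0,0]],
  ],
)

```text
clock: 11.82
position: [0.4812, -0.02, 0.2518]
ee_rot: [-0.165, 0.688, 0.165, 0.687]
ft_force: [0.4, -0.5, 0.0]
grip_width: 1.0
```

```bash
python3 - <<'E'
from h import *
state();un(.25)
a=[]
for c in("side",):
    im=manip.camera(c)[:,:,::-1]; cv2.imwrite(f"pics/{c}10.png",im)
    r0,c0=(195,265)
    a.append(cv2.resize(im[r0:r0+50,c0:c0+66],None,fx=12,fy=12,interpolation=cv2.INTER_CUBIC))
cv2.imwrite("pics/10.png",np.hstack(a))
E
```

```text
t 11.82 pos [ 0.4812 -0.02    0.2518] cup [-0.0906 -0.0536] yaw(tool y) 117.0 F [ 0.4 -0.5  0. ] T [-0.04  0.02 -0.09] w 1.0
door frame u 0.2057 n(axis) 0.0389 padin 0.0036
```

View pics/10.png

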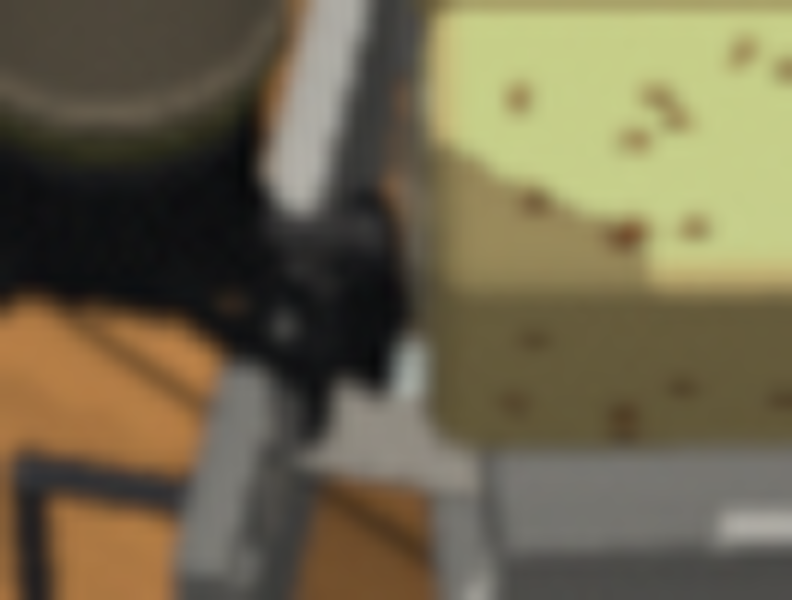

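arm_command(
  moves=[
    [[0,0,-0.14,0,0],[0,0,0,0,0],[0,0.08,0,0,0],[0,0,0,0,0]],
  ],
)

```text
clock: 12.2
position: [0.4833, -0.0219, 0.2502]
ee_rot: [-0.165, 0.688, 0.166, 0.687]
ft_force: [-4.2, 4.8, 3.6]
grip_width: 1.001
```

arm_command(
  moves=[
    [[0,0.06,0,0,0],[0,0,0,0,0]],
  ],
)

```text
clock: 12.37
position: [0.4834, -0.0218, 0.2495]
ee_rot: [-0.165, 0.688, 0.167, 0.687]
ft_force: [-9.0, 5.2, 14.7]
grip_width: 1.002
```

arm_command(
  moves=[
    [[0,0.06,0,0,0],[0,0,0,0,0]],
  ],
)

```text
clock: 12.53
position: [0.4837, -0.022, 0.2489]
ee_rot: [-0.165, 0.687, 0.167, 0.687]
ft_force: [-15.1, 5.3, 26.5]
grip_width: 0.996
```

```bash
python3 - <<'E'
from h import *
state();un(.25)
im=manip.camera("side")[:,:,::-1]; cv2.imwrite("pics/side11.png",im)
b=cv2.imread("pics/side10.png")
r0,c0=(200,270)
f=lambda i:cv2.resize(i[r0:r0+45,c0:c0+40],None,fx=10,fy=12,interpolation=cv2.INTER_CUBIC)
cv2.imwrite("pics/11.png",np.hstack([f(b),f(im)]))
E
```

```text
t 12.53 pos [ 0.4837 -0.022   0.2489] cup [-0.0875 -0.0531] yaw(tool y) 117.1 F [-15.1   5.3  26.5] T [-0.25  2.24 -0.31] w 0.996
door frame u 0.2044 n(axis) 0.0361 padin 0.0064
```

View pics/11.png

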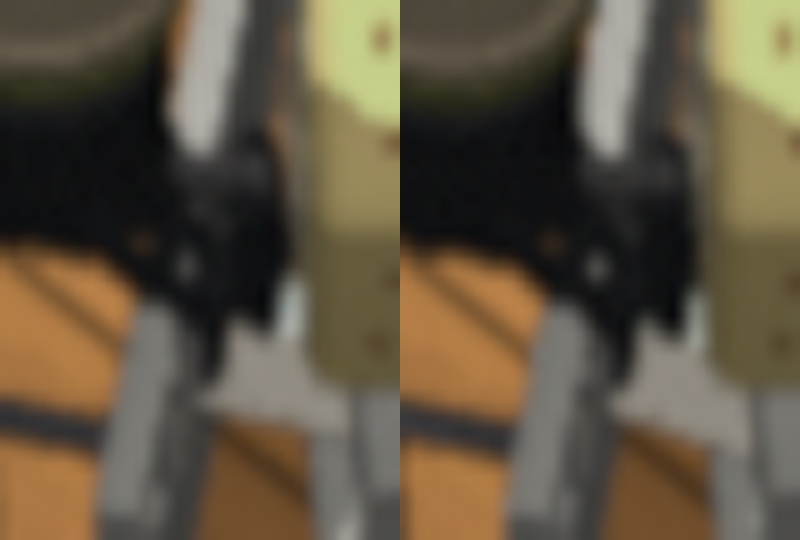

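arm_command(
  moves=[
    [[0,0,0.06,0,0],[0,0,0,0,0]],
  ],
)

```text
clock: 12.75
position: [0.4836, -0.0219, 0.249]
ee_rot: [-0.165, 0.687, 0.165, 0.688]
ft_force: [-9.1, -0.6, 22.0]
grip_width: 1.002
```

arm_command(
  moves=[
    [[0,0,0.06,0,0],[0,0,0,0,0]],
  ],
)

```text
clock: 12.92
position: [0.4832, -0.0213, 0.2491]
ee_rot: [-0.165, 0.687, 0.165, 0.688]
ft_force: [-6.4, -3.8, 20.4]
grip_width: 0.996
```

```bash
python3 - <<'E'
from h import *
state();un(.25)
im=manip.camera("side")[:,:,::-1]; cv2.imwrite("pics/side12.png",im)
b=cv2.imread("pics/side10.png")
r0,c0=(200,270)
f=lambda i:cv2.resize(i[r0:r0+45,c0:c0+40],None,fx=10,fy=12,interpolation=cv2.INTER_CUBIC)
cv2.imwrite("pics/12.png",np.hstack([f(b),f(im)]))
E
```

```text
t 12.92 pos [ 0.4832 -0.0213  0.2491] cup [-0.0884 -0.0529] yaw(tool y) 117.0 F [-6.4 -3.8 20.4] T [-1.55  0.81 -0.34] w 0.996
door frame u 0.2044 n(axis) 0.0369 padin 0.0056
```

View pics/12.png

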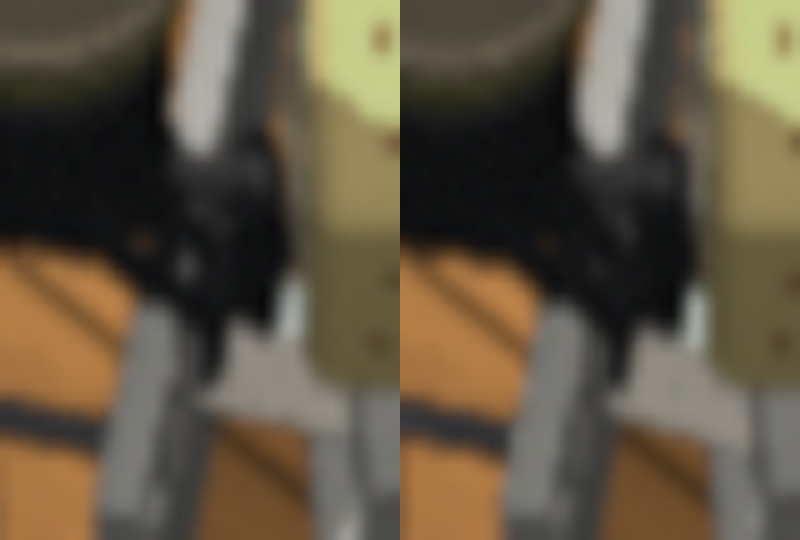

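arm_command(
  moves=[
    [[0,0.06,0.06,0,0],[0,0,0,0,0]],
  ],
)

```text
clock: 13.13
position: [0.4829, -0.0205, 0.2485]
ee_rot: [-0.165, 0.686, 0.164, 0.689]
ft_force: [-10.0, -5.5, 30.8]
grip_width: 0.997
```

arm_command(
  moves=[
    [[0,0.06,0.06,0,0],[0,0,0,0,0]],
  ],
)

```text
clock: 13.3
position: [0.4828, -0.0198, 0.248]
ee_rot: [-0.165, 0.686, 0.164, 0.689]
ft_force: [-13.0, -7.8, 40.6]
grip_width: 1.001
```

```bash
python3 - <<'E'
from h import *
state();un(.25)
im=manip.camera("side")[:,:,::-1]; cv2.imwrite("pics/side13.png",im)
b=cv2.imread("pics/side12.png")
r0,c0=(200,270)
f=lambda i:cv2.resize(i[r0:r0+45,c0:c0+40],None,fx=10,fy=12,interpolation=cv2.INTER_CUBIC)
cv2.imwrite("pics/13.png",np.hstack([f(b),f(im)]))
E
```

```text
t 13.3 pos [ 0.4828 -0.0198  0.248 ] cup [-0.0897 -0.0523] yaw(tool y) 116.9 F [-13.   -7.8  40.6] T [-3.22  1.9  -0.7 ] w 1.001
door frame u 0.2042 n(axis) 0.0384 padin 0.0041
```

View pics/13.png

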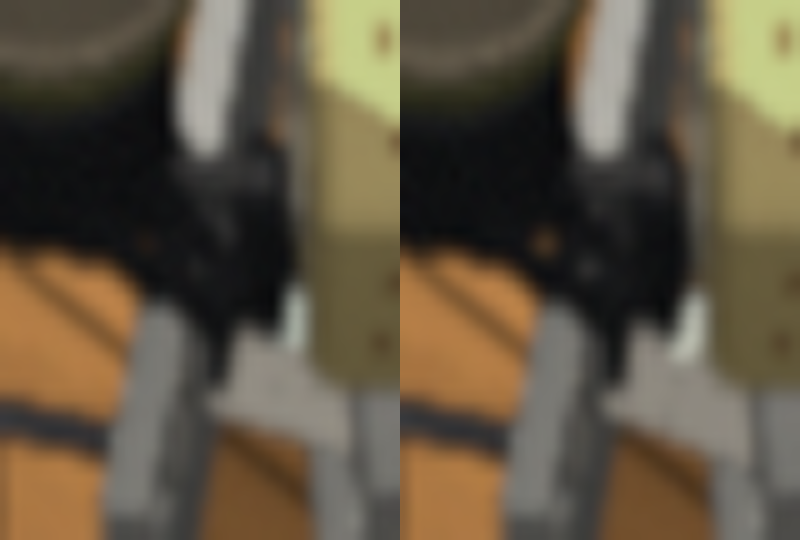

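arm_command(
  moves=[
    [[0,0,0.08,0.02,0.57],[0,0,0.08,0.02,0.57],[0,0,0,0,0]],
  ],
)

```text
clock: 13.6
position: [0.4818, -0.0158, 0.248]
ee_rot: [-0.158, 0.688, 0.157, 0.691]
ft_force: [-13.7, -8.2, 42.0]
grip_width: 1.003
```

```bash
python3 - <<'E'
from h import *
state();un(.25)
im=manip.camera("side")[:,:,::-1]; cv2.imwrite("pics/side14.png",im)
b=cv2.imread("pics/side13.png")
r0,c0=(200,270)
f=lambda i:cv2.resize(i[r0:r0+45,c0:c0+40],None,fx=10,fy=12,interpolation=cv2.INTER_CUBIC)
cv2.imwrite("pics/14.png",np.hstack([f(b),f(im)]))
E
```

```text
t 13.6 pos [ 0.4818 -0.0158  0.248 ] cup [-0.0934 -0.0504] yaw(tool y) 115.7 F [-13.7  -8.2  42. ] T [-3.32  2.04 -0.71] w 1.003
door frame u 0.2032 n(axis) 0.0425 padin 0.0000
```

View pics/14.png

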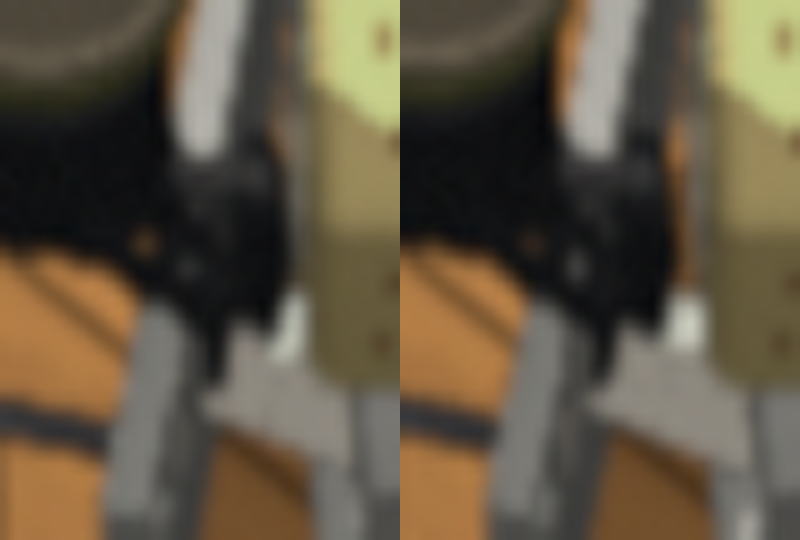

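arm_command(
  moves=[
    [[0,0,0.08,0.02,0.57],[0,0,0.08,0.02,0.57],[0,0,0,0,0]],
  ],
)

```text
clock: 13.9
position: [0.4808, -0.0117, 0.248]
ee_rot: [-0.151, 0.689, 0.15, 0.692]
ft_force: [-15.1, -8.1, 42.7]
grip_width: 0.999
```

arm_command(
  moves=[
    [[0,0,0.12,0.03,0.85],[0,0,0.12,0.03,0.85],[0,0,0,0,0]],
  ],
)

```text
clock: 14.15
position: [0.4795, -0.0054, 0.2479]
ee_rot: [-0.141, 0.692, 0.14, 0.694]
ft_force: [-16.3, -7.2, 45.0]
grip_width: 1.0
```

```bash
python3 - <<'E'
from h import *
state();un(.25)
im=manip.camera("side")[:,:,::-1]; cv2.imwrite("pics/side15.png",im)
b=cv2.imread("pics/side14.png")
r0,c0=(200,265)
f=lambda i:cv2.resize(i[r0:r0+45,c0:c0+40],None,fx=10,fy=12,interpolation=cv2.INTER_CUBIC)
cv2.imwrite("pics/15.png",np.hstack([f(b),f(im)]))
E
```

```text
t 14.15 pos [ 0.4795 -0.0054  0.2479] cup [-0.1027 -0.0452] yaw(tool y) 112.9 F [-16.3  -7.2  45. ] T [-3.4   2.66 -0.76] w 1.0
door frame u 0.2005 n(axis) 0.0527 padin -0.0102
```

View pics/15.png

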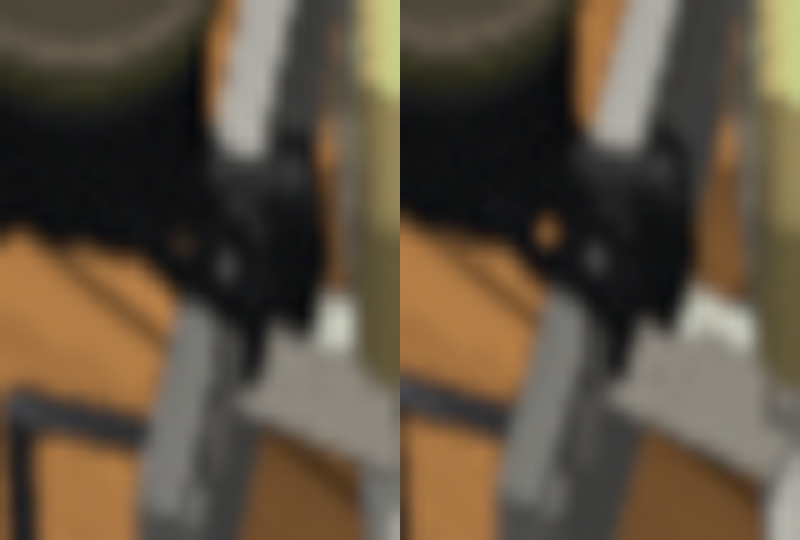

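arm_command(
  moves=[
    [[0,0,0.16,0.04,1.15],[0,0,0.16,0.04,1.15],[0,0,0.16,0.04,1.15],[0,0,0.16,0.04,1.15],[0,0,0.16,0.04,1.15],[0,0,0.16,0.04,1.15],[0,0,0.16,0.04,1.15],[0,0,0,0,0]],
  ],
)

```text
clock: 14.87
position: [0.476, 0.0242, 0.2479]
ee_rot: [-0.091, 0.701, 0.091, 0.702]
ft_force: [-22.0, -5.8, 48.7]
grip_width: 1.0
```

```bash
python3 - <<'E'
from h import *
state();un(.25)
im=manip.camera("side")[:,:,::-1]; cv2.imwrite("pics/side16.png",im)
r0,c0=(160,230)
f=lambda i:cv2.resize(i[r0:r0+100,c0:c0+130],None,fx=6,fy=6,interpolation=cv2.INTER_CUBIC)
cv2.imwrite("pics/16.png",f(im))
E
```

```text
t 14.87 pos [0.476  0.0242 0.2479] cup [-0.1272 -0.0283] yaw(tool y) 104.9 F [-22.   -5.8  48.7] T [-3.31  3.95 -0.97] w 1.0
door frame u 0.1902 n(axis) 0.0807 padin -0.0382
```

View pics/16.png

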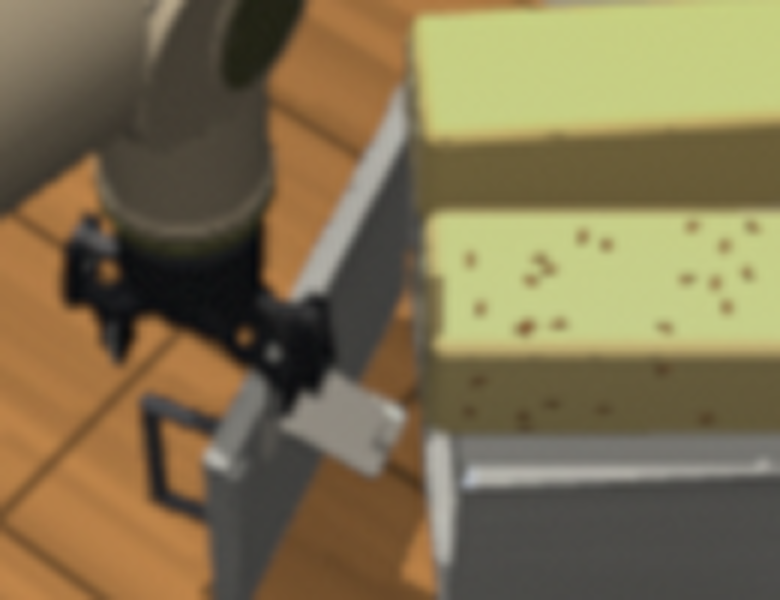

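arm_command(
  moves=[
    [[0,-0.2,0,0,0],[0,-0.16,0,0,0],[0,0,0.56,0.14,4],[0,0,0.56,0.14,4],[0,0,0.56,0.14,4],[0,0,0.56,0.14,4],[0,0,0.56,0.14,4],[0,0,0.56,0.14,4],[0,0,0,0,0]],
  ],
)

```text
clock: 15.67
position: [0.4888, 0.1128, 0.2529]
ee_rot: [0.055, 0.705, -0.055, 0.705]
ft_force: [-0.0, 0.6, -0.5]
grip_width: 1.003
```

```bash
cat >> h.py <<'E'
def th():
    o=manip.get_obs();a=cupst(o["position"])-H;rr=np.hypot(*a);  # pad touching: n axis=.0425
    ang=np.arctan2(-a[0],-a[1]); print("theta if pad touches %.3f  u %.4f"%(ang-np.arcsin(.0425/rr),np.sqrt(rr**2-.0425**2)))
E
python3 - <<'E'
from h import *
state();th()
a=[]
for c in("side","top"):
    im=manip.camera(c)[:,:,::-1]; cv2.imwrite(f"pics/{c}17.png",im)
    r0,c0=(140,210) if c=="side" else (140,200)
    a.append(cv2.resize(im[r0:r0+130,c0:c0+100],None,fx=4,fy=4,interpolation=cv2.INTER_CUBIC))
cv2.imwrite("pics/17.png",np.hstack(a))
E
```

```text
t 15.67 pos [0.4888 0.1128 0.2529] cup [-0.1854  0.0397] yaw(tool y) 81.0 F [-0.   0.6 -0.5] T [-0.01  0.07 -0.  ] w 1.003
theta if pad touches 0.881  u 0.2027
```

View pics/17.png

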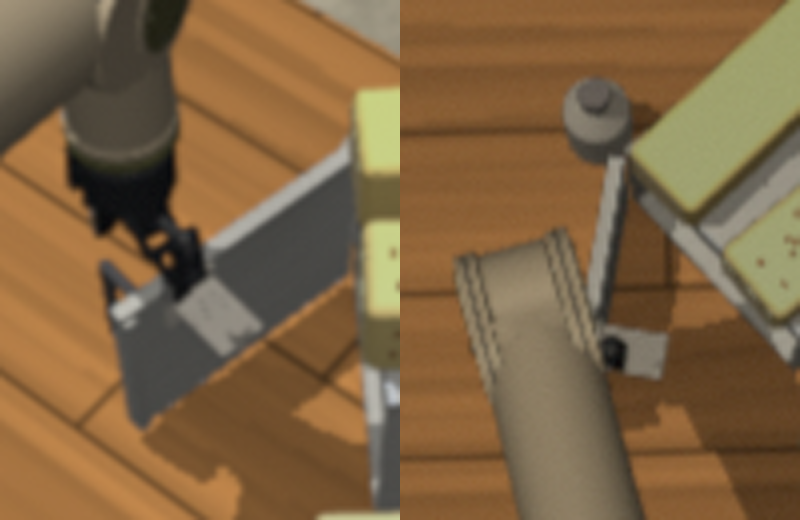

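arm_command(
  moves=[
    [[0,0,0.56,0.14,4],[0,0,0.56,0.14,4],[0,0,0.56,0.14,4],[0,0,0.56,0.14,4],[0,0,0.56,0.14,4],[0,0,0.56,0.14,4],[0,0,0.56,0.14,4],[0,0,0.56,0.14,4],[0,0,0.28,0.07,2],[0,0,0,0,0],[0,0,0,0,0]],
  ],
)

```text
clock: 16.68
position: [0.5631, 0.2041, 0.253]
ee_rot: [0.258, 0.658, -0.259, 0.658]
ft_force: [0.3, -1.4, -0.4]
grip_width: 0.999
```

```bash
python3 - <<'E'
from h import *
state();th()
a=[]
for c in("side","top"):
    im=manip.camera(c)[:,:,::-1]; cv2.imwrite(f"pics/{c}18.png",im)
    r0,c0=(110,200) if c=="side" else (140,200)
    a.append(cv2.resize(im[r0:r0+130,c0:c0+100],None,fx=4,fy=4,interpolation=cv2.INTER_CUBIC))
cv2.imwrite("pics/18.png",np.hstack(a))
E
```

```text
t 16.68 pos [0.5631 0.2041 0.253 ] cup [-0.2049  0.1558] yaw(tool y) 47.1 F [ 0.3 -1.4 -0.4] T [-0.04  0.03  0.03] w 0.999
theta if pad touches 1.458  u 0.1994
```

View pics/18.png

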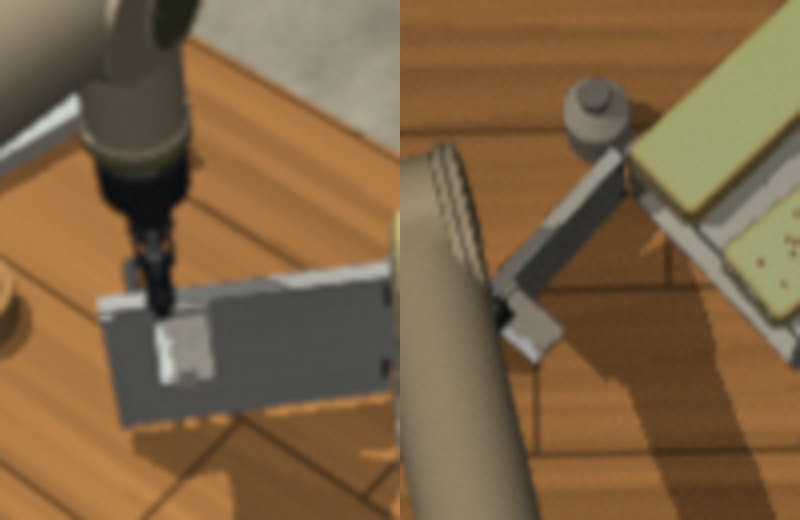

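arm_command(
  moves=[
    [[0,0,0.4,0.1,3],[0,0,0.35,0.1,2.8],[0,0,0,0,0],[0,0,-0.12,0,0],[0,-0.8,0,0,0],[0,-0.8,0,0,0],[0,-0.8,0,0,0],[0,-0.8,0,0,0],[0,-0.8,0,0,0],[0,-0.8,0,0,0],[0,0,0,0,0]],
  ],
)

```text
clock: 17.7
position: [0.578, 0.2122, 0.3774]
ee_rot: [0.293, 0.643, -0.29, 0.645]
ft_force: [0.7, 0.4, 0.5]
grip_width: 1.001
```

```bash
python3 - <<'E'
from h import *
state()
for c in("side","top"):
    im=manip.camera(c)[:,:,::-1]; cv2.imwrite(f"pics/{c}19.png",im)
    q=(p0[0]+.0055*.751,p0[1]+.0055*.66,p0[2])
    overlay(c,im,q,1.57,f"pics/{c}19o.png",(110,260,200,400) if c=="side" else (120,270,190,390),4)
E
```

```text
t 17.7 pos [0.578  0.2122 0.3774] cup [-0.2012  0.1723] yaw(tool y) 41.3 F [0.7 0.4 0.5] T [ 0.01 -0.04 -0.  ] w 1.001
```

View pics/side19o.png

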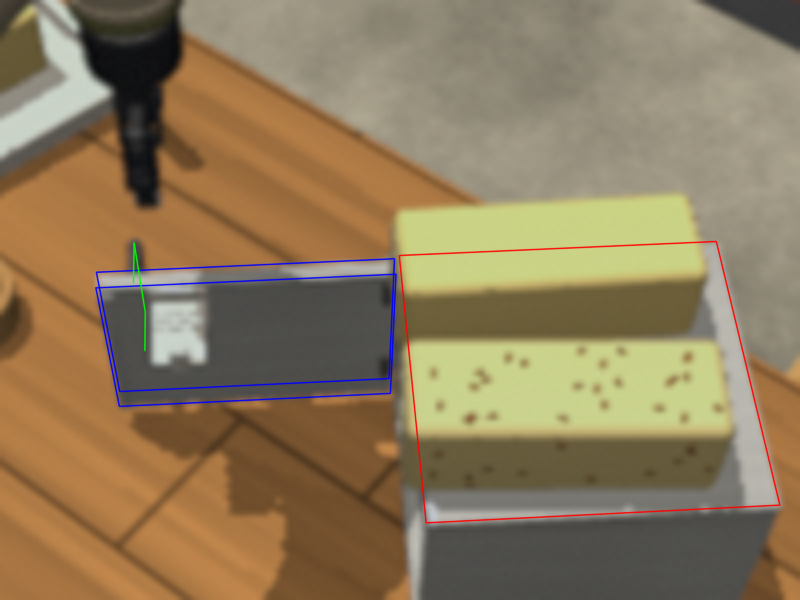

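View pics/top19o.png

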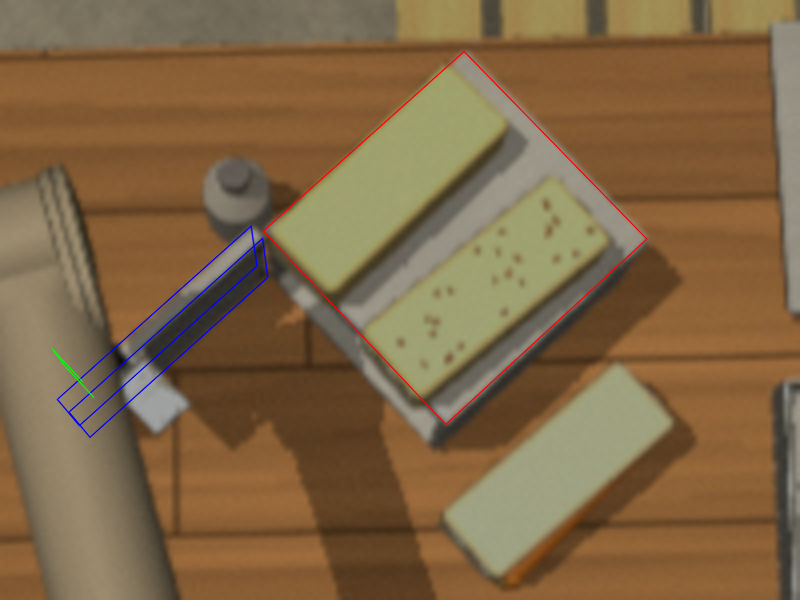

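```bash
python3 - <<'E'
from h import *
for c in("side","top"):
    a=cv2.imread(f"pics/{c}0.png");b=cv2.imread(f"pics/{c}19.png")
    box=(180,240,295,360) if c=="side" else (145,225,275,350)
    f=lambda i:cv2.GaussianBlur(cv2.cvtColor(i[box[0]:box[1],box[2]:box[3]],cv2.COLOR_BGR2GRAY),(3,3),0).astype(np.float32)
    print(c,cv2.phaseCorrelate(f(a),f(b),cv2.createHanningWindow((box[3]-box[2],box[1]-box[0]),cv2.CV_32F)))
state();print(manip.hand_in())
E
```

```text
side ((0.5062026761515597, -0.00037039567604679746), 0.9536714433519928)
top ((0.7602038324021763, -0.41008683317323147), 0.8787748317718506)
t 17.8 pos [0.5773 0.2123 0.3738] cup [-0.2017  0.1719] yaw(tool y) 41.3 F [-0.4 -1.1  0.4] T [ 0.02 -0.05  0.02] w 0.998
the job is handed in; nothing more can be done
None
```

The cupboard door is open and standing about square (roughly 1.57 rad), well past the catch. I handed the job in at about 17.8 s, but the flecked loaf on top may have been nudged 2–3 mm.

**What I did:**
- I drew the door by its handle to about 0.25 rad, short of the catch, and released it.
- The tool could only point straight down, so I lowered one finger of the open gripper between the door and the loaf.
- I pressed the thumb plate down and drew the door past the catch. I kept the plate pressed until the hook was clear of the lip.
- I swung the door wide with the same finger, let go and lifted clear.

**Last checks:**
- **Door:** both camera views match a model of the door at 90 degrees.
- **Gripper:** it was about 17 cm above the door top with no contact force.

**What was less than clean:**
- **Loaf:** comparing the pictures before and after, the area round the flecked loaf shifted 0.5–0.9 pixel towards the back. One press also showed a sideways force of about 6 N that I could not fully explain, and it may have come from the gripper brushing the loaf.
- **Catch force:** while locating the gap, I briefly pushed the held door outward with about 12 N against the catch, then backed off.
- **Press force:** the finger had to press close to the catch's pivot, so the press reached about 49 N. The load was on the fingertip, not the gripper's body, as far as I could tell. The wrist force stayed well under 120 N.

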